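Pin and hold a toy blank in the drilling clamp

TASK

A turned toy blank is standing in the hinged wooden clamp, ready to have its axle hole drilled. Swing the loose half shut against the blank, drop the red-knobbed lock pin fully home through the aligned holes in the brass lugs and let go of the pin, then press firmly on the swinging half's handle so that the blank is gripped tight, and finish while still holding the clamp pressed shut there. The blank must stay standing in the clamp; leave the yo-yo, the paint jar and the spare blank alone.

Things in the scene. Friction and masses are not known exactly. Their poses are not given: they have to be found in the camera images.
- clamp: Hinged wooden clamp on a fixed plywood base 262 x 130 x 12 mm. Origin: on the table under the split line; +x along the split line towards the hinge (base x = -140 to 122 mm). Fixed half on the -y side, swinging half on the +y side. Each half: jaw block x = -26 to 66, 44 mm out from the split line; neck x = -64 to -26, 12.5 to 26 mm out; tops at z = 50. Only the swinging half has a handle
- swing (a joint): Opening angle of the swinging half, rad: about 0 when both halves touch the blank and the lug holes line up, growing as it swings out to the clamp's +y side (clockwise from above), at most 1.35; hard stop at -0.03. The hinge is stiff: the half stays where it is left; about 1 N at the handle moves it
- hinge (a point): Point on the vertical hinge axis, 50 mm above the table; in the clamp's frame at x = 74, y = 0 mm
- swing_handle (a point): Middle of the outer face of the swinging half's handle, 32 mm above the table; it moves with the half. Shut: at x = -95, y = 24 mm in the clamp's frame. The handle is a bar x = -128 to -62 mm, 3 to 24 mm from the split line, z = 17 to 47 mm; clear space all round it above the base
- pin_hole (a point): Centre of the 12 mm vertical hole in the fixed half's top brass lug, at its upper face, 51 mm above the table; at x = -44, y = 0 mm in the clamp's frame. The pin goes in from above through three 6 mm lugs: fixed (z = 45 to 51), swinging (37 to 43), fixed (29 to 35); nothing is below them down to the base at z = 12 mm
- bore (a point): Centre of the leather-lined round bore (radius 29 mm, half in each half) at the top of the base, 12 mm above the table; at x = 20, y = 0 mm in the clamp's frame: where the blank's underside is centred when it is gripped
- blank: Loose turned wooden blank, a drum of 58 mm diameter, 52 mm high, coloured rings and cream top, about 90 g, standing on the clamp's base in the bore, up to 6 mm off centre at first; the swinging half pushes it home. Origin: centre of its underside
- pin: Loose lock pin, 40 g, standing upright: steel shaft 9 mm diameter, 34 mm long with an 8 mm tapered nose (3.6 mm at the tip); on it a red knob 19 mm diameter, 30 mm high (34 to 64 mm from the tip). Origin: the tip, z up to the knob. The knob's underside rests on the block at first, and on the top lug when the pin is home
- pin_knob (a point): Centre of the knob's top face, 64 mm above the pin's tip
- pin_block: Fixed drilled wooden block 60 x 90 x 40 mm high; the pin stands in its middle 12 mm hole, on the block's centre. The two outer holes, 28 mm to each side along y, hold plain dowels flush with the top. Origin: centre of its underside
- yoyo: Bystander: finished yo-yo lying flat, 62 mm diameter, 39 mm high. Origin: centre of its underside
- paint_jar: Bystander: closed white jar with a red cap, 56 mm diameter, 70 mm high. Origin: centre of its underside
- spare_blank: Bystander: bare turned wood piece, 60 mm diameter, 28 mm high. Origin: centre of its underside

How it is judged:
By the outcome, as a careful person would: the job done as asked, in the order asked, and still so for the second after the job is handed in, while the arm keeps its last pose, push and grip.
It also fails if it takes over 61 s, if anything falls off the work surface, if the arm or the gripper's body presses on something with over 40 N, if the wrist force passes 120 N, or if a joint passes its speed limit or range.

ROBOT

A 7-joint arm with a two-finger parallel gripper is mounted at the origin on the work surface. World frame = base frame: x ahead of the robot, y to its left, z up, the work surface at z = 0. Lengths are in m, angles in rad, forces in N, time in s.
With the tool pointing down it reaches from about 0.35 to 0.9 m from the base axis. Payload 8.1 kg.
Tool frame: the origin (TCP) lies on the centre line of the jaws, within the pads' length; the fingertips stand 22 mm ahead of it and the grasp point (between the pads) lies 3 mm ahead of it; z points along the fingers, y is the line along which they close (so a half turn about z gives the same grasp; the last joint's range is limited). The gripper opens to 92 mm and grips with 3 to 60 N. Pads are 19 mm wide; open, the fingers measure 130 mm over their backs; the gripper's body (75 mm by 190 mm) begins 47 mm behind the grasp point.
Start: joints at [1.209, 0.434, 0.025, 1.573, -0.012, 1.134, -0.075], TCP at [0.16, -0.604, 0.249] pointing down, gripper open.
Joint ranges: [-2.62, 2.62], [-0.44, 2.09], [-1.27, 1.32], [0.08, 2.57], [-1.32, 4.46], [0.12, 2], [-2.74, 2.74]. Speed limits (rad/s): [2.22, 2.22, 3.01, 3.01, 3.14, 3.14, 3.14].

INTERFACE

Orientations are given as [roll, pitch, yaw] about the fixed x, y, z axes, in that order (R = Rz(yaw) Ry(pitch) Rx(roll)).
In Python, from cell import robot gives the robot as it stands.
- The arm moves only by the tool arm_command, never from a script. Its argument "plan" is a list of rows, each a list of 5 numbers: the finger opening in cm, from 0 to 9.18, then the shift along the world's x, y, z in cm, then the turn about the world's z in rad. A call has 1 to 8 rows; each row shifts and turns the commanded pose from where the row before left it; what a row does not reach is not made up. A row lasts 1/12 s, in which the tool goes at most 41.7 mm and 7.16 degrees, less where a joint would pass 70% of its speed; a pose out of reach is approached as far as the arm can. A call is refused whole if a number of a shift passes 4.17 or a number of a turn 0.125, either way. A call with a gripper value outside its range is refused whole. The fingers move at their own pace and stop on an object; the grip force is fixed at half the most. Time passes only in rows, so rows that do not move let the fingers close. It gives the time, the measured TCP pose, the force, the opening and the grip force at its end, in the units of the state.
- robot.read_state(): the state, without advancing time (a new reading comes with each control period).
- robot.camera(name): name is "scene" or "top" or "wrist"; returns a dict with "pixels" (384x512x3 uint8, red, green, blue), "mtx" (3x3 intrinsics, pixels), "world_from_camera" (4x4, takes a point from camera to world coordinates). Camera axes: x right, y down, z forward; pixel columns grow to the right and rows downward; lengths in m; the calibration is good to about 2 mm. A picture is of the moment at which its call begins. There is no depth.
- robot.sign_off(): hands the job in; it is judged then, once.
The state is a dict: "clock": time; "qpos": joint angles; "joint_velocities": joint speeds; "joint_efforts": joint torques, N m; "ee_pos": TCP position; "eef_rot": TCP orientation; "contact_force": force on the tool from outside, world axes, zero at the start; "torque": the same for the moment, N m; "gripper_width": opening from 0.0 (shut) to 1.0 (fully open); "grasp_force": force on a finger pad.
Only numpy, scipy, OpenCV 4.12 (cv2) and the standard library are available. Lean on these libraries where they do the work, as an engineer would, in place of code of your own. Each camera call takes 0.05 s, during which the arm holds its last target. There are 200 camera calls.

## Working session

There is one attempt and no reset: what is moved stays moved. The work goes in short steps, Python scripts to look and compute and a tool call to move; the robot and the scene stay as the last step left them, time stands still between calls to the robot, and variables do not carry over. Pictures are saved under pics/ and viewed, at most 10 in all, crops included, and the job is handed in when it is done.

Besides the shell and the picture viewer there is one more tool, called by a JSON object that holds its "name" and its "arguments". arm_command: Moves the arm, as the interface text tells. Its arguments: {"type":"object","properties":{"plan":{"type":"array"}},"required":["plan"]}

```bash
mkdir -p pics; ls; python3 - <<'E'
from cell import robot
import cv2,numpy as np
s=robot.read_state();print(s)
ims=[]
for n in("scene","top"):
    c=robot.camera(n);np.savez(f"pics/{n}0.npz",**c);cv2.imwrite(f"pics/{n}0.png",c["pixels"][:,:,::-1])
    print(n,c["mtx"],c["world_from_camera"])
E
```

```text
pics
{'clock': 0.0, 'qpos': array([ 1.2093972 ,  0.43522153,  0.02496875,  1.57410322, -0.01161334,
        1.13398753, -0.07510932]), 'joint_velocities': array([-9.61685427e-04,  6.46898933e-04, -2.23729929e-03, -2.37125554e-04,
       -6.83653797e-05, -4.67725157e-04,  1.49236987e-03]), 'joint_efforts': array([ 2.33584979e-04, -6.67848372e+01,  9.85214263e-01, -3.14454854e+01,
       -6.04906166e-02,  4.28392121e-02,  1.64298222e-04]), 'ee_pos': array([ 0.15978136, -0.60373615,  0.24794342]), 'eef_rot': array([-3.14002344e+00,  1.29192580e-04,  2.58718222e-01]), 'contact_force': array([ 0.09498222, -0.31063009, -0.0448667 ]), 'torque': array([ 0.04494379,  0.01045764, -0.02879005]), 'grasp_force': 0.0, 'gripper_width': 0.999345965851442}
scene [[405.86409776   0.         255.81334437]
 [  0.         405.86409776 188.15516061]
 [  0.           0.           1.        ]] [[-0.47660119  0.59897316 -0.64349239  1.14669379]
 [ 0.8789121   0.34055062 -0.33397423  0.2459052 ]
 [ 0.01910014 -0.72474577 -0.68875159  0.7487614 ]
 [ 0.          0.          0.          1.        ]]
top [[356.91105322   0.         253.30905776]
 [  0.         356.91105322 192.43343616]
 [  0.           0.           1.        ]] [[ 0.02850605 -0.99369967  0.10838986  0.41299322]
 [-0.99933705 -0.02587403  0.02561252 -0.08466576]
 [-0.02264667 -0.10904811 -0.99377846  1.0849255 ]
 [ 0.          0.          0.          1.        ]]
```

View pics/scene0.png

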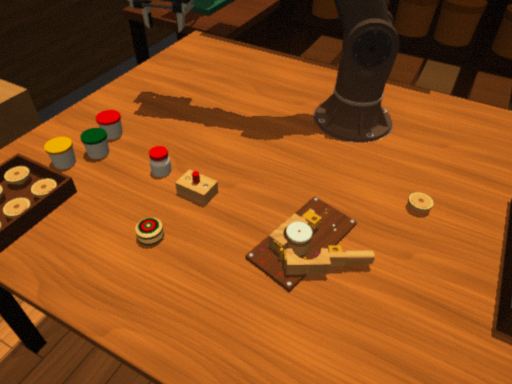

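View pics/top0.png

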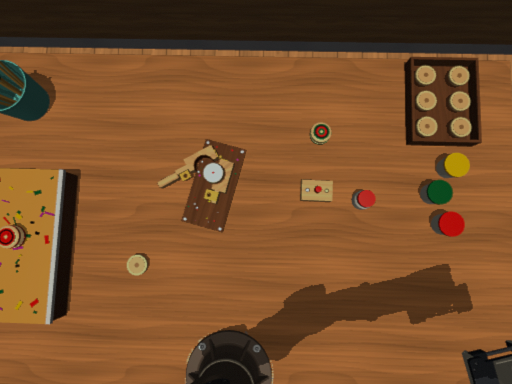

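Top view: the clamp base is around (214,185) with its hinge at the top, the brass fixed lug is at (211,196), and the handle tip is at (162,184). The pin knob is at (318,190), the jar at (365,199), the yo-yo at (320,132) and the spare blank at (137,264). In the scene view the knob is at (196,176) and the clamp at (300,242).

```bash
cat > h.py <<'E'
import numpy as np,cv2
def ray(c,uv):
    d=c["world_from_camera"][:3,:3]@np.linalg.solve(c["mtx"],[*uv,1.]);return c["world_from_camera"][:3,3],d/np.linalg.norm(d)
def plane(c,uv,z):
    o,d=ray(c,uv);return o+d*(z-o[2])/d[2]
def tri(rs):
    A=sum(np.eye(3)-np.outer(d,d) for o,d in rs);b=sum((np.eye(3)-np.outer(d,d))@o for o,d in rs);p=np.linalg.solve(A,b)
    return p,[np.linalg.norm((np.eye(3)-np.outer(d,d))@(p-o)) for o,d in rs]
def proj(c,p):
    T=np.linalg.inv(c["world_from_camera"]);q=c["mtx"]@(T[:3,:3]@p+T[:3,3]);return q[:2]/q[2]
def red(c,roi):
    x0,y0,x1,y1=roi;h=cv2.cvtColor(c["pixels"],cv2.COLOR_RGB2HSV)[y0:y1,x0:x1]
    m=((h[...,0]<6)|(h[...,0]>174))&(h[...,1]>170)&(h[...,2]>90)
    n,l,st,ce=cv2.connectedComponentsWithStats(m.astype(np.uint8));k=1+np.argmax(st[1:,4]);return ce[k]+[x0,y0],st[k]
E
python3 - <<'E'
from h import *
T=np.load("pics/top0.npz");S=np.load("pics/scene0.npz")
ct,a=red(T,(300,175,338,205));cs,b=red(S,(175,160,218,200));print(ct,a,cs,b)
p,e=tri([ray(T,ct),ray(S,cs)]);print("knob mean",p,e)
t=cv2.resize(T["pixels"][130:240,150:255],None,fx=5,fy=5,interpolation=cv2.INTER_CUBIC)
cv2.imwrite("pics/t_crop.png",t[:,:,::-1])
s=cv2.resize(S["pixels"][190:295,240:380],None,fx=5,fy=5,interpolation=cv2.INTER_CUBIC)
cv2.imwrite("pics/s_crop.png",s[:,:,::-1])
E
```

```text
[317.5862069  188.72413793] [15 11  6  6 29] [195.26829268 175.80487805] [18 11  6 12 41]
knob mean [ 0.54009325 -0.24273027  0.06100998] [np.float64(0.00026034126709105514), np.float64(0.00026034126709092065)]
```

View pics/t_crop.png

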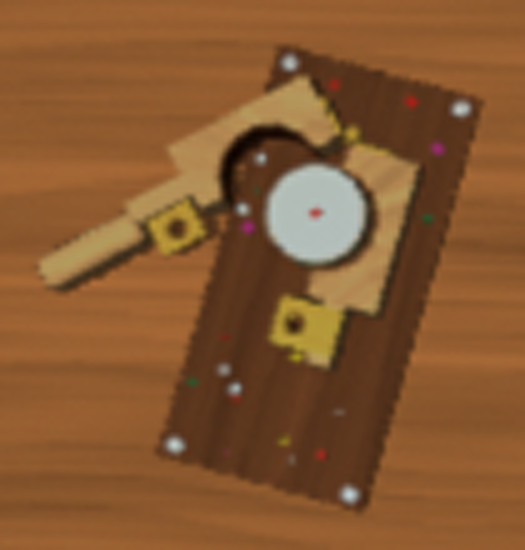

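View pics/s_crop.png

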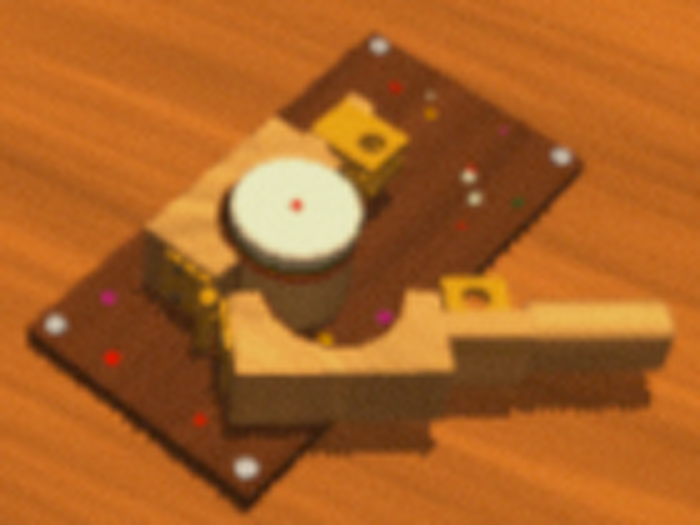

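Top crop: screws are at (289,62), (461,107), (175,444) and (349,494), with the fixed hole at (294,324), swing hole at (177,228) and hinge near (348,135). Scene crop: screws are at (247,468), (55,324), (561,157) and (378,46), with the holes at (372,142) and (475,296).

```bash
python3 - <<'E'
from h import *
T=np.load("pics/top0.npz");S=np.load("pics/scene0.npz")
ft=lambda u,v:((u+.5)/5-.5+150,(v+.5)/5-.5+130)
fs=lambda u,v:((u+.5)/5-.5+240,(v+.5)/5-.5+190)
P={}
for n,a,b in[("h+",(289,62),(247,468)),("h-",(461,107),(55,324)),("p+",(175,444),(561,157)),("p-",(349,494),(378,46)),("hole",(294,324),(372,142)),("swhole",(177,228),(475,296)),("blanktop",(317,214),(296,208))]:
    p,e=tri([ray(T,ft(*a)),ray(S,fs(*b))]);P[n]=p;print(n,p.round(4),np.round(e[0],4))
c=sum(P[k] for k in("h+","h-","p+","p-"))/4
d=P["h+"]+P["h-"]-P["p+"]-P["p-"];yaw=np.arctan2(d[1],d[0])
d2=P["h+"]-P["h-"]+P["p+"]-P["p-"];print(c,yaw,np.arctan2(-d2[0],d2[1]))
R=lambda a:np.array([[np.cos(a),-np.sin(a)],[np.sin(a),np.cos(a)]])
O=c[:2]-R(yaw)@[-.009,0]
W=lambda x,y:O+R(yaw)@[x,y]
print("O",O,"hole",W(-.044,0),"hinge",W(.074,0))
h=W(.074,0);v=P["swhole"][:2]-h;print("swing",np.linalg.norm(v),-(np.arctan2(v[1],v[0])-np.arctan2(*(W(-.044,0)-h)[::-1])))
E
```

```text
h+ [0.682  0.0891 0.0139] 0.0005
h- [ 0.6561 -0.0179  0.0146] 0.0004
p+ [0.4458 0.148  0.0129] 0.0003
p- [0.419  0.0412 0.0134] 0.0002
hole [0.5165 0.0731 0.051 ] 0.0001
swhole [0.5726 0.146  0.0442] 0.0
blanktop [0.5799 0.0612 0.062 ] 0.0006
[0.55070856 0.06508303 0.0136896 ] -0.2443136045478349 -0.24144214420877422
O [0.5594413  0.06290602] hole [0.51674794 0.07354919] hinge [0.63124376 0.04500613]
swing 0.11680531410324557 0.8001694800914776
```

{"name": "arm_command", "arguments": {"plan": [[0, 1.9, 3.45, 0, 0.077], [0, 1.9, 3.45, 0, 0.077], [0, 1.9, 3.45, 0, 0.077], [0, 1.9, 3.45, 0, 0.077], [0, 1.9, 3.45, 0, 0.077], [0, 1.9, 3.45, 0, 0.077], [0, 1.9, 3.45, 0, 0.077], [0, 1.9, 3.45, 0, 0.077]]}}

```text
clock: 0.77
ee_pos: [0.3122, -0.3263, 0.2486]
eef_rot: [-3.141, 0.0, 0.878]
contact_force: [0.4, -0.1, 0.9]
gripper_width: 0.467
grasp_force: 0.0
```

{"name": "arm_command", "arguments": {"plan": [[0, 1.9, 3.45, 0, 0.077], [0, 1.9, 3.45, 0, 0.077], [0, 1.9, 3.45, 0, 0.077], [0, 1.9, 3.45, 0, 0.077], [0, 1.9, 3.45, 0, 0.077], [0, 1.9, 3.45, 0, 0.077], [0, 1.9, 3.45, 0, 0.077], [0, 1.9, 3.45, 0, 0.077]]}}

```text
clock: 1.43
ee_pos: [0.4642, -0.0505, 0.2487]
eef_rot: [3.142, 0.0, 1.494]
contact_force: [1.3, -1.1, 0.4]
gripper_width: 0.004
grasp_force: 0.0
```

{"name": "arm_command", "arguments": {"plan": [[0, 1.9, 3.45, 0, 0.077], [0, 1.9, 3.45, 0, 0.077], [0, 1.9, 3.45, 0, 0.077], [0, 1.9, 3.45, 0, 0.077], [0, 1.9, 3.45, 0, 0.077], [0, 1.9, 3.45, 0, 0.077], [0, 1.9, 3.45, 0, 0.077], [0, 0, 0, 0, 0]]}}

```text
clock: 2.1
ee_pos: [0.5977, 0.1973, 0.2479]
eef_rot: [3.14, -0.005, 2.041]
contact_force: [-1.1, -0.9, 0.5]
gripper_width: 0.007
grasp_force: 0.0
```

{"name": "arm_command", "arguments": {"plan": [[0, 1.2, 3.2, 0, 0.057], [0, 0, 0, -3.5, 0], [0, 0, 0, -3.5, 0], [0, 0, 0, -3.5, 0], [0, 0, 0, -3.5, 0], [0, 0, 0, -3.5, 0], [0, 0, 0, -2.6, 0], [0, 0, 0, 0, 0]]}}

```text
clock: 2.77
ee_pos: [0.6055, 0.2189, 0.0417]
eef_rot: [-3.132, -0.001, 2.087]
contact_force: [-0.9, -0.1, 0.5]
gripper_width: 0.007
grasp_force: 0.0
```

```bash
python3 - <<'E'
from cell import robot
import numpy as np,cv2
s=robot.read_state();print(s["ee_pos"],s["contact_force"])
c=robot.camera("scene");cv2.imwrite("pics/s1.png",cv2.resize(c["pixels"][170:300,220:400],None,fx=4,fy=4)[:,:,::-1])
h=np.array([.6312,.0450]);p=s["ee_pos"][:2]
for t in np.r_[.8,.7,.6,.5,.4,.3,.2,.1,.05,0]:
    a=-.243-t;q=h+[np.cos(a)*-.169-np.sin(a)*.043,np.sin(a)*-.169+np.cos(a)*.043];print(t,q.round(4),((q-p)*100).round(2));p=q
E
```

```text
[0.60549228 0.21890762 0.04166063] [-0.86028874 -0.06798819  0.49683576]
0.8 [0.5832 0.2127] [-2.23 -0.62]
0.7 [0.5667 0.207 ] [-1.65 -0.56]
0.6 [0.5509 0.1998] [-1.59 -0.72]
0.5 [0.5358 0.191 ] [-1.51 -0.88]
0.4 [0.5217 0.1807] [-1.41 -1.03]
0.3 [0.5087 0.1691] [-1.3  -1.16]
0.2 [0.4969 0.1563] [-1.18 -1.28]
0.1 [0.4865 0.1423] [-1.04 -1.4 ]
0.05 [0.4818 0.135 ] [-0.47 -0.74]
0.0 [0.4775 0.1274] [-0.43 -0.76]
```

View pics/s1.png

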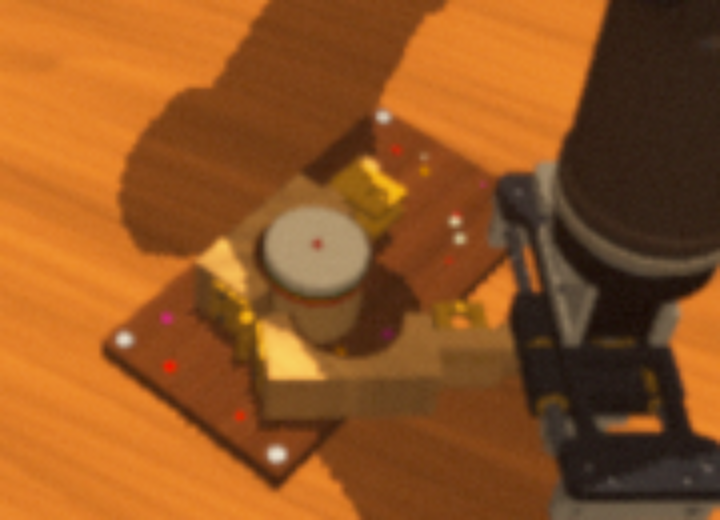

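The closed fingers stand outside the handle near (570,420), beyond its free end face, and the clamp hasn't moved. Now I push along the arc.

{"name": "arm_command", "arguments": {"plan": [[0, -1.1, -0.3, 0.5, 0], [0, -1.1, -0.3, 0, 0], [0, -0.8, -0.3, 0, 0.05], [0, -0.8, -0.3, 0, 0.05], [0, -0.8, -0.35, 0, 0.05], [0, -0.8, -0.35, 0, 0.05], [0, 0, 0, 0, 0], [0, 0, 0, 0, 0]]}}

```text
clock: 3.48
ee_pos: [0.556, 0.2026, 0.0547]
eef_rot: [3.139, 0.001, 2.285]
contact_force: [0.4, 0.6, 0.0]
gripper_width: 0.002
grasp_force: 0.0
```

{"name": "arm_command", "arguments": {"plan": [[0, -0.7, -0.4, -0.4, 0.05], [0, -0.7, -0.4, -0.4, 0.05], [0, -0.6, -0.4, 0, 0.03], [0, -0.7, -0.5, 0, 0.05], [0, -0.7, -0.5, 0, 0.05], [0, -0.7, -0.6, 0, 0.05], [0, -0.6, -0.6, 0, 0.05], [0, 0, 0, 0, 0]]}}

```text
clock: 4.15
ee_pos: [0.5076, 0.1671, 0.0452]
eef_rot: [-3.141, 0.0, 2.617]
contact_force: [0.5, -1.0, -0.3]
gripper_width: 0.005
grasp_force: 0.0
```

```bash
python3 - <<'E'
from cell import robot
import cv2
s=robot.read_state();print(s["ee_pos"],s["contact_force"])
c=robot.camera("scene");cv2.imwrite("pics/s2.png",cv2.resize(c["pixels"][170:300,220:400],None,fx=4,fy=4)[:,:,::-1])
E
```

```text
[0.50755124 0.16711596 0.04518618] [ 0.48357559 -0.96875875 -0.26155076]
```

View pics/s2.png

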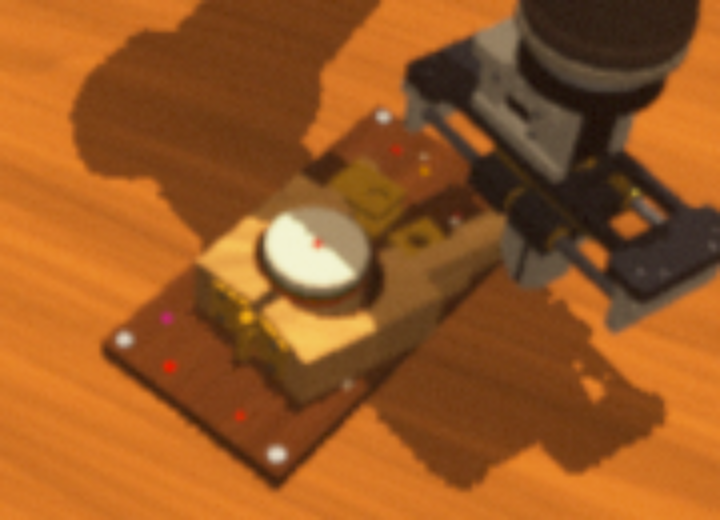

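The half has followed to about 0.3 rad: its lug at (420,238) is approaching the fixed lug at (368,190), and the blank is upright at (315,245).

{"name": "arm_command", "arguments": {"plan": [[0, -0.5, -0.5, 0, 0.05], [0, -0.6, -0.6, 0, 0.05], [0, -0.5, -0.7, 0, 0.05], [0, -0.5, -0.7, 0, 0.05], [0, -0.3, -0.4, 0, 0.025], [0, -0.2, -0.35, 0, 0.02], [0, 0, 0, 0, 0], [0, 0, 0, 0, 0]]}}

```text
clock: 4.87
ee_pos: [0.4823, 0.1359, 0.0449]
eef_rot: [3.141, 0.0, 2.86]
contact_force: [-0.0, -0.5, 0.0]
gripper_width: 0.003
grasp_force: 0.0
```

{"name": "arm_command", "arguments": {"plan": [[0, -0.1, -0.25, 0, 0.02], [0, -0.1, -0.2, 0, 0.02], [0, 0, -0.15, 0, 0], [0, 0, -0.1, 0, 0], [0, 0, 0, 0, 0], [0, 0, 0, 0, 0]]}}

```text
clock: 5.37
ee_pos: [0.48, 0.1286, 0.0447]
eef_rot: [-3.141, 0.0, 2.901]
contact_force: [-0.1, 0.7, -0.1]
gripper_width: 0.009
grasp_force: 0.1
```

{"name": "arm_command", "arguments": {"plan": [[0, 0, -0.1, 0, 0], [0, 0, -0.1, 0, 0], [0, 0, 0, 0, 0], [0, 0, 0, 0, 0]]}}

```text
clock: 5.7
ee_pos: [0.4799, 0.1267, 0.0447]
eef_rot: [-3.141, -0.0, 2.902]
contact_force: [-1.0, 0.1, 1.0]
gripper_width: 0.002
grasp_force: 0.3
```

```bash
python3 - <<'E'
from cell import robot
import cv2
s=robot.read_state();print(s["ee_pos"],s["contact_force"])
c=robot.camera("scene");cv2.imwrite("pics/s3.png",cv2.resize(c["pixels"][180:290,230:370],None,fx=5,fy=5,interpolation=cv2.INTER_CUBIC)[:,:,::-1])
E
```

```text
[0.47993675 0.1266635  0.04471753] [-0.95401205  0.09853535  0.98332277]
```

View pics/s3.png

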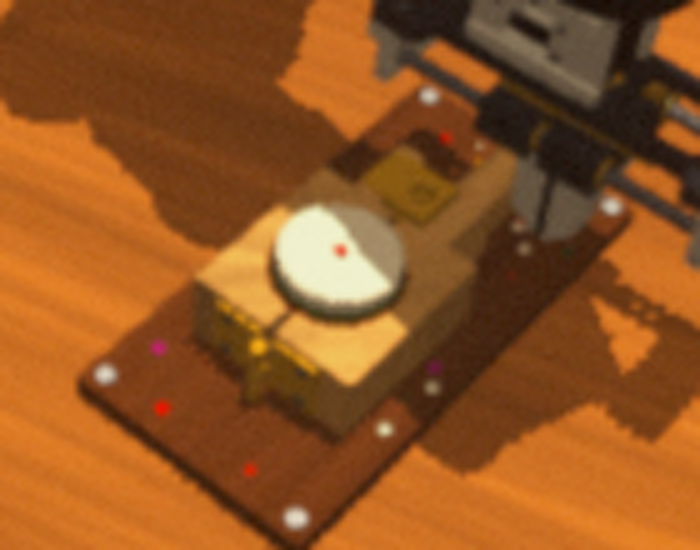

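The halves look nearly parallel, with the swinging lug under the fixed lug (hole at (425,192)) and the blank upright at (340,255). I press on gently until resistance is felt.

{"name": "arm_command", "arguments": {"plan": [[0, 0, -0.1, 0, 0], [0, 0, -0.1, 0, 0], [0, 0, 0, 0, 0], [0, 0, 0, 0, 0]]}}

```text
clock: 6.08
ee_pos: [0.4799, 0.1248, 0.0447]
eef_rot: [3.141, -0.0, 2.902]
contact_force: [-1.0, 2.1, -0.7]
gripper_width: 0.006
grasp_force: 0.7
```

{"name": "arm_command", "arguments": {"plan": [[0, 0, -0.1, 0, 0], [0, 0, -0.1, 0, 0], [0, 0, 0, 0, 0], [0, 0, 0, 0, 0]]}}

```text
clock: 6.42
ee_pos: [0.4798, 0.1245, 0.0449]
eef_rot: [3.139, -0.0, 2.903]
contact_force: [-1.0, 6.6, -2.8]
gripper_width: 0.005
grasp_force: 3.2
```

{"name": "arm_command", "arguments": {"plan": [[0, 0.3, 1.2, 0, 0], [0, 0.6, 2.0, 0, 0], [0, 0, 0, 4, 0], [0, 0, 0, 4, 0], [0, 0, 0, 4, 0], [4, 0.5, -2, 3, 0], [4, 1, -3.5, 0, 0], [4, 1, -3, 0, 0]]}}

```text
clock: 7.08
ee_pos: [0.5154, 0.0694, 0.1972]
eef_rot: [3.141, 0.004, 2.903]
contact_force: [1.2, -0.6, -0.8]
gripper_width: 0.174
grasp_force: 0.0
```

```bash
python3 - <<'E'
from cell import robot
from h import *
s=robot.read_state();print(s["ee_pos"],s["contact_force"])
c=robot.camera("wrist");np.savez("pics/w1.npz",**c);cv2.imwrite("pics/w1.png",c["pixels"][:,:,::-1])
print(c["world_from_camera"].round(3));print(proj(c,[.5167,.0735,.051]),proj(c,[.6312,.0450,.05]))
t=robot.camera("top");np.savez("pics/top1.npz",**t)
E
```

```text
[0.51544068 0.06944207 0.19720722] [ 1.22221676 -0.59682349 -0.7724123 ]
[[ 0.236  0.931  0.277  0.441]
 [ 0.972 -0.227 -0.065  0.088]
 [ 0.002  0.285 -0.959  0.332]
 [ 0.     0.     0.     1.   ]]
[258.37603504 176.74103835] [257.40252662 292.61565939]
```

View pics/w1.png

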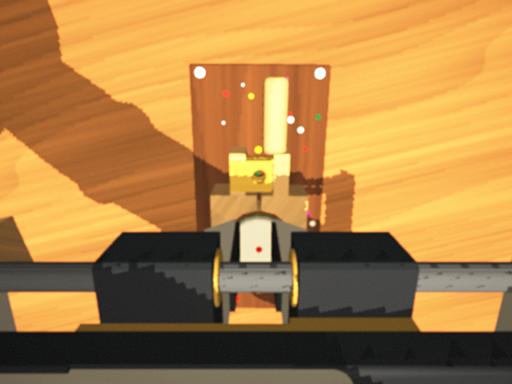

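The wrist view shows the clamp shut, with the lug hole at about (259,176) against a predicted (258.4,176.7), the handle parallel to the split line at (276,115), and the blank in place.

{"name": "arm_command", "arguments": {"plan": [[4, 0.3, -3.9, 0, 0], [4, 0.3, -3.9, 0, 0], [4, 0.3, -3.9, 0, 0], [4, 0.3, -3.9, 0, 0], [4, 0.3, -3.9, 0, 0], [4, 0.3, -3.9, 0, 0], [4, 0.3, -3.9, 0, 0], [4, 0.3, -3.5, 0, 0]]}}

```text
clock: 7.85
ee_pos: [0.5377, -0.2409, 0.1945]
eef_rot: [-3.141, -0.001, 2.9]
contact_force: [0.8, -0.2, -0.3]
gripper_width: 0.439
grasp_force: 0.0
```

```bash
python3 - <<'E'
from cell import robot
from h import *
s=robot.read_state();print(s["ee_pos"],s["gripper_width"])
c=robot.camera("wrist");np.savez("pics/w2.npz",**c)
u,st=red(c,(100,50,412,235));print(u,st, proj(c,np.array([.540,-.243,.07])))
S=np.load("pics/scene0.npz");T=np.load("pics/top0.npz")
us,_=red(S,(175,160,218,200));ut,_=red(T,(300,175,338,205))
print(tri([ray(c,u),ray(S,us)]),tri([ray(c,u),ray(T,ut)]),plane(c,u,.066),plane(T,ut,.068))
w=np.load("pics/w1.npz");g=cv2.cvtColor(w["pixels"][165:190,245:275],cv2.COLOR_RGB2GRAY);m=(g<90).astype(np.uint8)
n,l,st,ce=cv2.connectedComponentsWithStats(m)
for a,b in zip(st[1:],ce[1:]):
    if a[4]>10: print(a,b+[245,165],plane(w,b+[245,165],.051))
E
```

```text
[ 0.53772843 -0.24086669  0.19452537] 0.43918289387386006
[108.2502994 193.4994012] [  0 117  22  55 835] [251.78151055 187.40152362]
(array([ 0.50999444, -0.31616883,  0.04315956]), [np.float64(0.05056875657408395), np.float64(0.0505687565740841)]) (array([ 0.48032401, -0.20067467,  0.36247694]), [np.float64(0.02275631135269569), np.float64(0.02275631135269553)]) [ 0.51767082 -0.36066859  0.066     ] [ 0.53935436 -0.24188103  0.068     ]
```

Wrong blob (the jar cap), so I restrict the region.

```bash
python3 - <<'E'
from cell import robot
from h import *
c=np.load("pics/w2.npz");print(robot.read_state()["ee_pos"])
u,st=red(c,(215,150,290,230));print(u,st)
S=np.load("pics/scene0.npz");T=np.load("pics/top0.npz")
us,_=red(S,(175,160,218,200));ut,_=red(T,(300,175,338,205))
print(tri([ray(c,u),ray(S,us)]),tri([ray(c,u),ray(T,ut)]),tri([ray(c,u),ray(S,us),ray(T,ut)]))
cx=st[0]+215+(st[2]-1)/2;print("far edge",plane(c,(cx,st[1]+150),.07),"near",plane(c,(cx,st[1]+149+st[3]),.04))
w=np.load("pics/w1.npz")
g=cv2.cvtColor(w["pixels"][166:188,248:272],cv2.COLOR_RGB2GRAY)
print(g)
E
```

```text
[ 0.53740194 -0.249585    0.19359389]
[252.16071429 181.62946429] [ 27  18  21  27 448]
(array([ 0.53852144, -0.24287495,  0.05953715]), [np.float64(0.0006432720817341611), np.float64(0.0006432720817341857)]) (array([ 0.54109702, -0.24378246,  0.05053705]), [np.float64(0.000888756208638789), np.float64(0.0008887562086388157)]) (array([ 0.53924741, -0.24282292,  0.05999656]), [np.float64(0.0012600452808596923), np.float64(0.00030063188083831065), np.float64(0.0011262301647147572)])
far edge [ 0.52426212 -0.23889219  0.07      ] near [ 0.55491722 -0.24679019  0.04      ]
[[236 237 236 236 236 237 236 236 236 236 236 237 236 237 236 236 236 236
  236 237 236 236 236 232]
 [235 237 236 236 237 236 236 235 236 236 236 236 236 236 236 236 236 235
  236 236 236 236 235 235]
 [236 236 235 237 236 236 236 236 236 236 235 233 234 236 236 236 236 236
  236 236 237 237 236 236]
 [235 236 236 236 235 236 236 235 232 227 222 219 224 227 230 234 236 236
  236 235 236 236 237 236]
 [236 236 236 236 236 235 231 227 213 194 180 173 177 188 206 223 232 235
  236 235 236 237 235 236]
 [237 237 236 237 2
[... 998 characters left out ...]
78 177 179 183 198 208 197 178 168 173 180 171 154 139 149 191 226
  236 237 237 237 234 223]
 [177 179 176 177 183 197 212 209 188 158 144 142 140 137 136 154 187 222
  231 231 230 228 221 199]
 [177 177 178 177 178 185 200 202 185 161 142 139 139 147 155 167 181 203
  212 207 198 194 189 178]
 [175 176 174 175 175 178 180 183 179 167 161 161 163 164 170 174 176 185
  185 178 176 174 176 172]
 [175 174 177 174 174 174 173 177 172 171 172 172 170 172 172 173 174 171
  174 174 173 173 173 175]
 [174 171 172 171 171 172 170 170 171 171 173 172 172 173 172 171 171 170
  171 170 172 171 171 170]
 [173 170 171 171 173 171 173 170 173 170 171 172 171 169 170 170 170 170
  170 172 171 171 172 169]]
```

{"name": "arm_command", "arguments": {"plan": [[4, 0.2, 0.6, 0, 0], [4, 0, 0, -3, 0], [4, 0, 0, -3, 0], [4, 0, 0, -3, 0], [4, 0, 0, -2, 0], [4, 0, 0, 0, 0], [4, 0, 0, 0, 0], [4, 0, 0, 0, 0]]}}

```text
clock: 8.57
ee_pos: [0.5405, -0.2311, 0.0854]
eef_rot: [3.141, 0.0, 2.903]
contact_force: [0.6, -0.1, 0.6]
gripper_width: 0.438
grasp_force: 0.0
```

{"name": "arm_command", "arguments": {"plan": [[4, 0, -0.6, 0, 0], [4, 0, -0.5, 0, 0], [4, 0, 0, 0, 0], [4, 0, 0, 0, 0], [4, 0, 0, 0, 0]]}}

```text
clock: 8.98
ee_pos: [0.5399, -0.2434, 0.085]
eef_rot: [3.141, 0.0, 2.901]
contact_force: [-0.1, -0.4, -0.9]
gripper_width: 0.437
grasp_force: 0.0
```

```bash
python3 - <<'E'
from cell import robot
from h import *
s=robot.read_state();print(s["ee_pos"],s["contact_force"])
S=robot.camera("scene");us,st=red(S,(175,160,218,200));print(us,st)
print(robot.read_state()["ee_pos"])
E
```

```text
[ 0.5399429  -0.2433976   0.08498772] [-0.08427999 -0.41840541 -0.85017468]
[194.72093023 176.95348837] [18 11  5 12 43]
[ 0.53993471 -0.2431939   0.08492637]
```

{"name": "arm_command", "arguments": {"plan": [[4, 0, 0, -1, 0], [4, 0, 0, -0.9, 0], [4, 0, 0, 0, 0], [0, 0, 0, 0, 0], [0, 0, 0, 0, 0], [0, 0, 0, 0, 0], [0, 0, 0, 0, 0], [0, 0, 0, 0, 0]]}}

```text
clock: 9.7
ee_pos: [0.5401, -0.2432, 0.066]
eef_rot: [-3.142, 0.0, 2.902]
contact_force: [0.2, -0.3, 0.5]
gripper_width: 0.2
grasp_force: 30.0
```

{"name": "arm_command", "arguments": {"plan": [[0, 0, 0, 2, 0], [0, 0, 0, 3, 0], [0, 0, 0, 3, 0], [0, 0, 0, 2, 0], [0, -0.3, 3.5, 0, 0], [0, -0.3, 3.5, 0, 0], [0, -0.3, 3.5, 0, 0], [0, -0.3, 3.5, 0, 0]]}}

```text
clock: 10.37
ee_pos: [0.5276, -0.102, 0.1661]
eef_rot: [-3.142, 0.001, 2.901]
contact_force: [0.8, 0.9, -0.3]
gripper_width: 0.203
grasp_force: 30.0
```

{"name": "arm_command", "arguments": {"plan": [[0, -0.3, 3.5, 0, 0], [0, -0.3, 3.5, 0, 0], [0, -0.3, 3.5, 0, 0], [0, -0.2, 3.5, 0, 0], [0, 0, 2, 0, 0], [0, 0, 1, 0, 0], [0, 0, 0, 0, 0], [0, 0, 0, 0, 0]]}}

```text
clock: 11.03
ee_pos: [0.517, 0.066, 0.1657]
eef_rot: [-3.141, 0.0, 2.902]
contact_force: [-0.3, -0.9, 0.2]
gripper_width: 0.2
grasp_force: 30.0
```

{"name": "arm_command", "arguments": {"plan": [[0, 0, 0.75, 0, 0], [0, 0, 0, -2, 0], [0, 0, 0, -2, 0], [0, 0, 0, -0.8, 0], [0, 0, 0, 0, 0], [0, 0, 0, 0, 0], [0, 0, 0, 0, 0]]}}

```text
clock: 11.62
ee_pos: [0.5175, 0.0742, 0.1186]
eef_rot: [3.141, 0.001, 2.901]
contact_force: [0.4, -0.2, -0.2]
gripper_width: 0.2
grasp_force: 30.0
```

```bash
python3 - <<'E'
from cell import robot
from h import *
s=robot.read_state();print(s["ee_pos"],s["contact_force"])
c=robot.camera("wrist");S=robot.camera("scene")
f=lambda im,r:cv2.resize(im[r[1]:r[3],r[0]:r[2]],(390,390),interpolation=cv2.INTER_CUBIC)
R1,R2=(215,140,305,230),(270,180,335,245)
cv2.imwrite("pics/cmp.png",np.hstack([f(c["pixels"],R1),f(S["pixels"],R2)])[:,:,::-1])
for n,p in(("hole",[.5167,.0735,.051]),("tip",[*s["ee_pos"][:2],s["ee_pos"][2]-.06])):
    p=np.array(p);print(n,(proj(c,p)-R1[:2])*390/90,(proj(S,p)-R2[:2])*6+[390,0])
E
```

```text
[0.51750216 0.07417404 0.11857298] [ 0.35879691 -0.22006105 -0.17363749]
hole [159.92908333 293.93299636] [654.32560976 228.65500668]
tip [165.41996367 316.25991499] [657.4672444  217.38604152]
```

View pics/cmp.png

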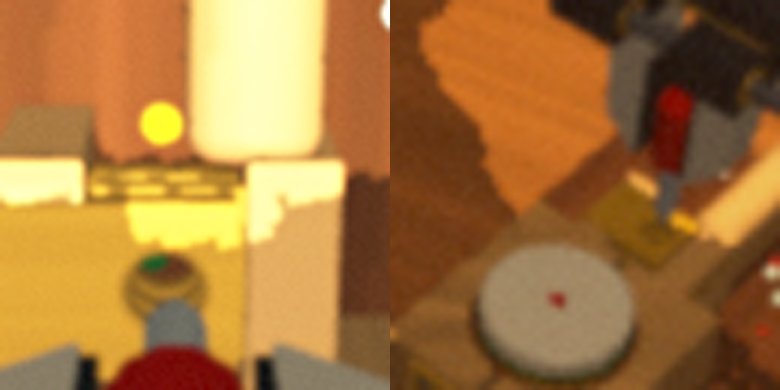

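Left (wrist): the hole centre is at (165,290) and the pin nose at (175,304), so the pin is about 1.5 mm too far in +y. Right (scene): the nose is at (662,220), which agrees with that. I correct this and start lowering.

{"name": "arm_command", "arguments": {"plan": [[0, -0.12, -0.17, 0, 0], [0, 0, 0, 0, 0], [0, 0, 0, -0.5, 0], [0, 0, 0, -0.5, 0], [0, 0, 0, -0.4, 0], [0, 0, 0, 0, 0], [0, 0, 0, 0, 0]]}}

```text
clock: 12.3
ee_pos: [0.5155, 0.0726, 0.1033]
eef_rot: [-3.141, -0.001, 2.902]
contact_force: [-0.1, 0.2, -0.2]
gripper_width: 0.195
grasp_force: 30.0
```

{"name": "arm_command", "arguments": {"plan": [[0, 0, 0, -0.4, 0], [0, 0, 0, -0.4, 0], [0, 0, 0, -0.3, 0], [0, 0, 0, 0, 0], [0, 0, 0, 0, 0]]}}

```text
clock: 12.72
ee_pos: [0.5157, 0.0726, 0.0925]
eef_rot: [-3.142, -0.0, 2.902]
contact_force: [0.5, -0.5, -1.0]
gripper_width: 0.205
grasp_force: 30.0
```

{"name": "arm_command", "arguments": {"plan": [[0, 0, 0, -0.4, 0], [0, 0, 0, -0.4, 0], [0, 0, 0, -0.4, 0], [0, 0, 0, -0.2, 0], [0, 0, 0, 0, 0], [0, 0, 0, 0, 0]]}}

```text
clock: 13.22
ee_pos: [0.5157, 0.0726, 0.0786]
eef_rot: [-3.142, -0.0, 2.902]
contact_force: [1.4, -0.0, -0.8]
gripper_width: 0.201
grasp_force: 30.0
```

{"name": "arm_command", "arguments": {"plan": [[0, 0, 0, -0.1, 0], [0, 0, 0, -0.1, 0], [0, 0, 0, 0, 0], [0, 0, 0, 0, 0]]}}

```text
clock: 13.55
ee_pos: [0.5158, 0.0726, 0.0769]
eef_rot: [3.142, 0.0, 2.902]
contact_force: [0.3, -0.8, 1.9]
gripper_width: 0.203
grasp_force: 30.0
```

{"name": "arm_command", "arguments": {"plan": [[0, 0, 0, -0.1, 0], [0, 0, 0, 0, 0], [4, 0, 0, 0, 0], [4, 0, 0, 0, 0], [4, 0, 0, 0, 0], [4, 0, 0, 0, 0], [4, 0, 0, 3, 0], [4, 0, 0, 4, 0]]}}

```text
clock: 14.22
ee_pos: [0.5136, 0.0718, 0.1438]
eef_rot: [-3.14, -0.006, 2.902]
contact_force: [0.1, 0.5, 0.1]
gripper_width: 0.435
grasp_force: 0.0
```

{"name": "arm_command", "arguments": {"plan": [[0, -1.2, 2, 4, 0], [0, -1.2, 3.5, 0, 0], [0, -1.2, 3.5, 0, 0], [0, 0, 0, 0, 0], [0, 0, 0, 0, 0]]}}

```text
clock: 14.63
ee_pos: [0.48, 0.1628, 0.1821]
eef_rot: [3.141, 0.0, 2.907]
contact_force: [1.4, -0.0, -1.3]
gripper_width: 0.123
grasp_force: 0.0
```

```bash
python3 - <<'E'
from cell import robot
from h import *
s=robot.read_state();print(s["ee_pos"],s["contact_force"])
c=robot.camera("wrist");S=robot.camera("scene");T=robot.camera("top")
f=lambda im,r:cv2.resize(im[r[1]:r[3],r[0]:r[2]],(390,390),interpolation=cv2.INTER_CUBIC)
cv2.imwrite("pics/cmp2.png",np.hstack([f(c["pixels"],(130,30,330,230)),f(S["pixels"],(260,170,350,260))])[:,:,::-1])
us,st=red(S,(290,170,340,226));print(us,st,proj(S,np.array([.5167,.0735,.066])))
print(proj(S,np.array([.5167,.0735,.081])))
E
```

```text
[0.47999699 0.16281878 0.18211656] [ 1.42013065 -0.01711206 -1.25532577]
[315.375   211.78125] [22 37  8 12 64] [314.82362344 213.71285647]
[315.61020352 209.21811706]
```

View pics/cmp2.png

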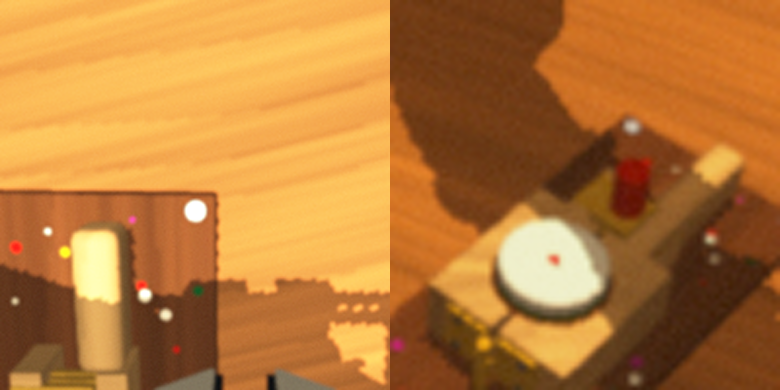

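The pin is seated: the knob at (630,187) in the right crop sits right on the lug, fingers are off it, and the blank is upright at (553,265). Red centroid (315.4,211.8) also matches the home height. Now I go back down outside the handle.

{"name": "arm_command", "arguments": {"plan": [[0, -0.8, 0, -2, 0], [0, 0, 0, -3.5, 0], [0, 0, 0, -3.5, 0], [0, 0, 0, -3.5, 0], [0, 0, 0, -1, 0], [0, 0, 0, 0, 0], [0, 0, 0, 0, 0]]}}

```text
clock: 15.37
ee_pos: [0.4732, 0.1603, 0.0472]
eef_rot: [-3.141, -0.001, 2.901]
contact_force: [0.3, -0.4, 1.0]
gripper_width: 0.001
grasp_force: 0.0
```

{"name": "arm_command", "arguments": {"plan": [[0, 0, -1, 0, 0], [0, 0, -1, 0, 0], [0, 0, -0.6, 0, 0], [0, 0, -0.3, 0, 0], [0, 0, -0.2, 0, 0], [0, 0, 0, 0, 0], [0, 0, 0, 0, 0]]}}

```text
clock: 15.95
ee_pos: [0.4731, 0.1296, 0.047]
eef_rot: [3.141, 0.0, 2.901]
contact_force: [-0.6, -0.3, -1.2]
gripper_width: 0.005
grasp_force: 0.0
```

{"name": "arm_command", "arguments": {"plan": [[0, 0, -0.1, 0, 0], [0, 0, -0.1, 0, 0], [0, 0, -0.1, 0, 0], [0, 0, 0, 0, 0], [0, 0, 0, 0, 0]]}}

```text
clock: 16.37
ee_pos: [0.4729, 0.1267, 0.0467]
eef_rot: [3.142, -0.0, 2.902]
contact_force: [1.0, 0.1, 0.6]
gripper_width: 0.005
grasp_force: 0.0
```

{"name": "arm_command", "arguments": {"plan": [[0, 0, -0.1, 0, 0], [0, 0, -0.1, 0, 0], [0, 0, 0, 0, 0], [0, 0, 0, 0, 0]]}}

```text
clock: 16.7
ee_pos: [0.4728, 0.1262, 0.0468]
eef_rot: [3.139, -0.0, 2.903]
contact_force: [-0.6, 5.8, -2.5]
gripper_width: 0.009
grasp_force: 2.6
```

{"name": "arm_command", "arguments": {"plan": [[0, 0, -0.1, 0, 0], [0, 0, 0, 0, 0], [0, 0, 0, 0, 0]]}}

```text
clock: 16.95
ee_pos: [0.4727, 0.1261, 0.0469]
eef_rot: [3.138, -0.001, 2.903]
contact_force: [-0.6, 8.4, -4.1]
gripper_width: 0.0
grasp_force: 3.8
```

{"name": "arm_command", "arguments": {"plan": [[0, 0, -0.1, 0, 0], [0, 0, -0.1, 0, 0], [0, 0, -0.1, 0, 0], [0, 0, 0, 0, 0], [0, 0, 0, 0, 0], [0, 0, 0, 0, 0]]}}

```text
clock: 17.45
ee_pos: [0.4727, 0.1257, 0.047]
eef_rot: [3.133, -0.001, 2.905]
contact_force: [-1.4, 16.6, -7.1]
gripper_width: 0.007
grasp_force: 7.5
```

{"name": "arm_command", "arguments": {"plan": [[0, 0, -0.1, 0, 0], [0, 0, -0.1, 0, 0], [0, 0, -0.1, 0, 0], [0, 0, 0, 0, 0], [0, 0, 0, 0, 0], [0, 0, 0, 0, 0]]}}

```text
clock: 17.95
ee_pos: [0.4726, 0.1255, 0.0472]
eef_rot: [3.129, -0.001, 2.907]
contact_force: [-1.6, 24.7, -13.8]
gripper_width: 0.003
grasp_force: 11.3
```

{"name": "arm_command", "arguments": {"plan": [[0, 0, 0, -0.15, 0], [0, 0, -0.05, -0.15, 0], [0, 0, 0, 0, 0], [0, 0, 0, 0, 0], [0, 0, 0, 0, 0], [0, 0, 0, 0, 0]]}}

```text
clock: 18.45
ee_pos: [0.4737, 0.1254, 0.0458]
eef_rot: [3.129, 0.001, 2.907]
contact_force: [-4.6, 22.7, 8.0]
gripper_width: 0.004
grasp_force: 10.7
```

```bash
python3 - <<'E'
from cell import robot
from h import *
s=robot.read_state();print(s["ee_pos"],s["contact_force"])
T=robot.camera("top");S=robot.camera("scene")
print(red(S,(290,170,340,226)))
for n,c in(("top0",T),):
    o=np.load(f"pics/{n}.npz")
    for r in((305,118,336,148),(350,185,380,212),(122,250,152,280)):
        print(np.abs(o["pixels"][r[1]:r[3],r[0]:r[2]].astype(int)-c["pixels"][r[1]:r[3],r[0]:r[2]]).mean())
h=cv2.cvtColor(S["pixels"],cv2.COLOR_RGB2HSV)[210:265,270:330];m=((h[...,1]<70)&(h[...,2]>110)).astype(np.uint8)
n,l,st,ce=cv2.connectedComponentsWithStats(m);k=1+np.argmax(st[1:,4]);print("blank",st[k],ce[k]+[270,210],proj(S,np.array([.5788,.0581,.064])))
print(robot.read_state()["contact_force"])
E
```

```text
[0.47371279 0.12537495 0.04575313] [-4.62014536 22.71113117  8.00966859]
(array([315.4025974 , 212.28571429]), array([22, 37,  8, 13, 77], dtype=int32))
14.849462365591398
14.526748971193415
17.52074074074074
blank [ 16  11  22  19 279] [295.53405018 231.00716846] [297.54400315 229.72887463]
[-4.4985959  21.71429279  8.48982365]
```

{"name": "arm_command", "arguments": {"plan": [[0, 0, -0.1, 0.05, 0], [0, 0, -0.1, 0.05, 0], [0, 0, 0, 0, 0], [0, 0, 0, 0, 0], [0, 0, 0, 0, 0], [0, 0, 0, 0, 0]]}}

```text
clock: 19.05
ee_pos: [0.4736, 0.1251, 0.0461]
eef_rot: [3.126, 0.0, 2.908]
contact_force: [-1.7, 28.9, -8.0]
gripper_width: 0.002
grasp_force: 13.8
```

Pressing steadily at about 29 N, so I hand it in.

```bash
python3 -c "
from cell import robot
print(robot.sign_off())"
```

```text
the job is handed in; nothing more can be done
None
```

I handed the job in at about 19 s: clamp shut, lock pin home and released, and the handle still held pressed at about 29 N with the blank standing. The arm never came near the yo-yo, jar or spare blank; my last image check on those three was inconclusive.

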